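# Clamp the strop block in its holder, to the first click

## Task

Lay the dark strop block flat and straight on the rail of the blue clamp holder, between its two jaws. Then push the red-handled lever clockwise (seen from above) so that the jaws close on the block and the lever's slip clutch clicks, and stop at the first click: no second click, no backing off. Leave the block clamped.

Things in the scene. Friction and masses are not known exactly. Their poses are not given: they have to be found in the camera images.
- strop_center (a point): Centre (half-way up) of the strop block: a dark brown wooden block, 30 x 95 x 14 mm, 80 g, lying flat on the bench, nearer the robot than the holder. Its y axis runs along the 95 mm length, z up when flat. (The pale wooden block of similar size on the bench is another tool.)
- strop_block: The same block; origin at the centre of its underside, 7 mm below strop_center.
- rail_mid (a point): Middle of the top face of the blue clamp holder's pale metal rail, 26 mm above the bench; the block is laid on it (its centre then 7 mm above this point). The y axis runs along the rail: 125 mm long, 22 mm wide, narrower than the block so that fingers pass beside it. A dark base plate, 76 mm wide, has its top 18 mm below the rail's.
- sliding_jaw: The blue jaw at the rail's +y side, 44 mm wide, 13 mm above the rail; its face is 56.5 mm from rail_mid when fully open (spindle = 0) and 20 mm nearer per radian of spindle. It pushes a block laid anywhere between the jaws against the end jaw. Origin under the rail's middle when fully open.
- end_jaw: The fixed blue jaw at the rail's -y end, the end far from the lever; its face is 56.5 mm from rail_mid and 44 mm wide, standing 13 mm above the rail. Origin under the rail's middle, on the bench.
- pivot (a point): Point on the lever's vertical axis, 110 mm from rail_mid along its +y and 69.5 mm above the bench, at the height of the lever's bar. It is on top of the blue clutch housing (56 x 52 mm, 52 mm high), which stands fixed beyond the sliding jaw, 86 to 138 mm from rail_mid.
- lever_post (a point): Centre of the red upright post at the lever's end: 18 mm diameter, 66 to 106 mm above the bench, 100 mm from the pivot. The lever is a steel bar 14 mm wide, 66 to 74 mm above the bench. Tightening carries the post clockwise seen from above, on a circle about the pivot, by 0.9 to 1.3 rad in all. Push the post from its side, or pinch it from above.
- spindle (a joint): Angle of the brass disc under the lever, rad; grows clockwise as it tightens, from 0 (jaws fully open, 113 mm gap) to 1.3. It starts between 0 and 0.3. It turns with about 0.3 N m (3 N at the post) until the jaws hold the block, at about 0.9, and then stops; it stays where it is left.
- clutch (a joint): Slip of the lever past the brass disc, rad; 0 at the start, grows clockwise; a detent every 0.35 (the black ticks on the disc). Once the jaws hold the block, the force at the post rises to about 9 N, falls, and past 0.175 the lever snaps forward by itself to rest near 0.35: the first click. A second would come past 0.52.

How it is judged:
By the outcome, as a careful person would: the job done as asked, in the order asked, and still so for the second after the job is handed in, with the robot touching nothing.
It also fails if it takes over 58 s, if anything falls off the work surface, if the arm or the gripper's body presses on something with over 40 N, if the wrist force passes 120 N, or if a joint passes its speed limit or range.

## Robot

A 7-joint arm with a two-finger parallel gripper is mounted at the origin on a cart in front of the work surface, level with it; the furniture and walls round the work are solid. World frame = base frame: x ahead of the robot, y to its left, z up, the work surface at z = 0. Lengths are in m, angles in rad, forces in N, time in s.
With the tool pointing down it reaches from about 0.4 to 0.875 m from the base axis. Payload 19.3 kg.
Tool frame: the origin (TCP) lies midway between the tips of the shut fingers; the grasp point (between the pads) lies 19 mm behind it; z points along the fingers, y is the line along which they close (so a half turn about z gives the same grasp; the last joint's range is limited). The gripper opens to 85 mm and grips with 20 to 120 N. Pads are 22 mm wide; open, the fingers measure 114 mm over their backs; the gripper's body (76 mm by 85 mm) begins 54 mm behind the grasp point. The pads swing forward as they close: fully open they stand 13 mm farther back than shut.
Start: joints at [1.045, 0.521, -0.036, 1.599, 0.021, 1.021, -0.113], TCP at [0.275, -0.561, 0.231] pointing down, gripper open.
Joint ranges: [-2.91, 2.91], [-0.3, 2.13], [-1.5, 1.42], [0.17, 2.43], [-1.26, 4.41], [0.16, 1.93], [-2.52, 2.52]. Speed limits (rad/s): [1.89, 1.89, 2.39, 2.39, 3.01, 3.01, 3.01].

## Interface

Orientations are given as a 3x3 rotation matrix whose columns are the frame's x, y, z axes.
In Python, from cell import manip gives the robot as it stands.
- The arm moves only by the tool drive_tool, never from a script. Its argument "targets" is a list of rows, each an object of numbers: "grip": the gripper command: -1 is fully open, 1 is shut, values between are in proportion; "x", "y", "z": the shift along the world's x, y, z normalised to -1 to 1, where 1 is 0.3 m; "ax", "ay", "az": the turn, a rotation vector about the world's x, y, z normalised to -1 to 1, where 1 is 180 degrees. In form: [{"grip": .., "x": .., "y": .., "z": .., "ax": .., "ay": .., "az": ..}, ...]. A call has 1 to 8 rows; each row is the pose to reach, as a shift and turn from the pose commanded when the call began, turning the shorter way round; what a row does not reach only later rows make up. A row lasts 1/8 s, in which the tool goes at most 62.5 mm and 10.7 degrees, less where a joint would pass 70% of its speed; a pose out of reach is approached as far as the arm can. A call with a number of a shift or a turn outside -1 to 1 is refused whole. A call with a gripper value outside its range is refused whole. The fingers move at their own pace and stop on an object; the grip force is fixed at half the most. Time passes only in rows, so rows that repeat a pose let the fingers close. It gives the time, the measured TCP pose, the force, the opening and the grip force at its end, in the units of the state.
- manip.get_state(): the state, without advancing time (a new reading comes with each control period).
- manip.capture(name): name is "scene" or "side" or "wrist"; returns the picture (400x640x3 uint8, red, green, blue); there is no depth.
- manip.camera_model(name): a dict with "fx", "fy", "cx", "cy" (pixels), "position" and "orientation" of the camera in the world. Camera axes: x right, y up, looking along -z (the intrinsics and any distortion apply to the point x, -y, -z); pixel columns grow to the right and rows downward; lengths in m; the calibration is good to about 2 mm. A picture is of the moment at which its call begins: read the wrist's pose just before it. camera_model takes no time and is no camera call; for the wrist camera it gives the pose at the moment of the call.
- manip.hand_in(): hands the job in; it is judged then, once.
The state is a dict: "clock": time; "joint_pos": joint angles; "joint_vel": joint speeds; "joint_efforts": joint torques, N m; "eef_pos": TCP position; "tool_rot": TCP orientation; "ft_force": force on the tool from outside, world axes, zero at the start; "ft_torque": the same for the moment, N m; "opening": finger opening in m; "grip_force": force on a finger pad.
Only numpy, scipy, OpenCV 4.12 (cv2) and the standard library are available. Lean on these libraries where they do the work, as an engineer would, in place of code of your own. Each camera call takes 0.05 s, during which the arm holds its last target. There are 200 camera calls.

## Working session

There is one attempt and no reset: what is moved stays moved. The work goes in short steps, Python scripts to look and compute and a tool call to move; the robot and the scene stay as the last step left them, time stands still between calls to the robot, and variables do not carry over. Pictures are saved under pics/ and viewed, at most 10 in all, crops included, and the job is handed in when it is done.

Besides the shell and the picture viewer there is one more tool, called after "Call:" by a JSON object that holds its "method" and its "body". drive_tool: Moves the arm, as the interface text tells. Scaled input: -1 to 1 covers 0.3 m each way for a shift and 180 degrees each way for a turn. Its arguments: {"type":"object","properties":{"targets":{"type":"array"}},"required":["targets"]}

```bash
mkdir -p pics; cat > h.py <<'E'
import numpy as np, cv2
from cell import manip
def cam(n):
    m=manip.camera_model(n); return m
def ray(m,u,v):
    K=np.array([[m['fx'],0,m['cx']],[0,m['fy'],m['cy']],[0,0,1.]])
    d=m.get('distortion'); d=None if d is None else np.array(d,float)
    p=cv2.undistortPoints(np.array([[[u,v]]],float),K,d)[0,0]
    return np.array(m['position']),np.array(m['orientation'])@np.array([p[0],-p[1],-1.])
def onz(m,u,v,z):
    o,d=ray(m,u,v); return o+d*(z-o[2])/d[2]
def save(im,f): cv2.imwrite(f,im[:,:,::-1])
E
python3 - <<'E'
from h import *
for n in("scene","side"):
    im=manip.capture(n); np.save(n+'.npy',im); m=cam(n); print(n,m); save(im,f'pics/{n}0.png')
s=manip.get_state(); print(s)
E
```

```text
scene {'fx': 477.44652793995283, 'fy': 477.44652793995283, 'cx': 321.4867527211343, 'cy': 193.5754285443225, 'position': array([0.04289868, 0.3743593 , 0.45851541]), 'orientation': array([[-0.80378236,  0.27025861, -0.52999453],
       [-0.59475538, -0.34386002,  0.7266542 ],
       [ 0.01414062,  0.89928893,  0.43712638]])}
side {'fx': 373.6304854595102, 'fy': 373.6304854595102, 'cx': 317.30648284549005, 'cy': 205.26378726949628, 'position': array([ 0.51697784, -1.04050239,  0.46268533]), 'orientation': array([[ 9.99982052e-01,  2.78289519e-03, -5.30568859e-03],
       [-5.98860834e-03,  4.38087859e-01, -8.98912212e-01],
       [-1.77220715e-04,  8.98927852e-01,  4.38096662e-01]])}
{'clock': 0.1, 'joint_pos': array([ 1.04479133,  0.52194562, -0.03634553,  1.59991323,  0.02118513,
        1.02109443, -0.11280537]), 'joint_vel': array([ 2.11808880e-06, -1.86573214e-04, -8.48048140e-05, -2.16104434e-03,
        2.70473895e-04,  1.08346420e-03, -2.91419293e-04]), 'joint_efforts': array([ 3.19389015e-03, -9.28494859e+01,  1.98384449e+00, -3.70535481e+01,
        1.80663174e-02,  5.27196040e-03,  8.14772761e-06]), 'eef_pos': array([ 0.2749761 , -0.56094629,  0.23080208]), 'tool_rot': array([[ 8.97910972e-01,  4.40176857e-01, -4.70099077e-04],
       [ 4.40177105e-01, -8.97910565e-01,  8.55900457e-04],
       [-4.53593553e-05, -9.75449263e-04, -9.99999523e-01]]), 'ft_force': array([-0.06721574,  0.12028226,  0.04671653]), 'ft_torque': array([ 0.0298173 , -0.0376826 , -0.01838126]), 'grip_force': 0.0, 'opening': 0.08535260510574061}
```

View pics/scene0.png

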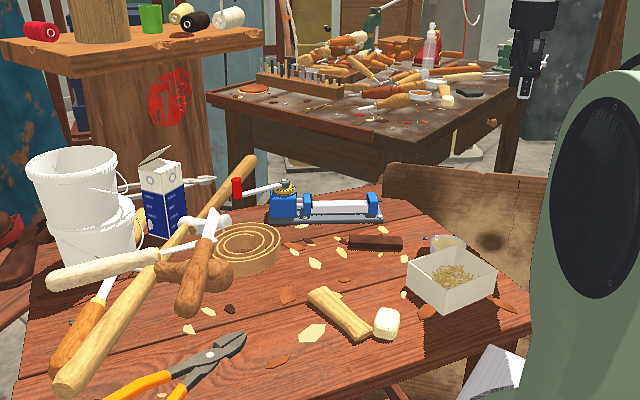

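View pics/side0.png

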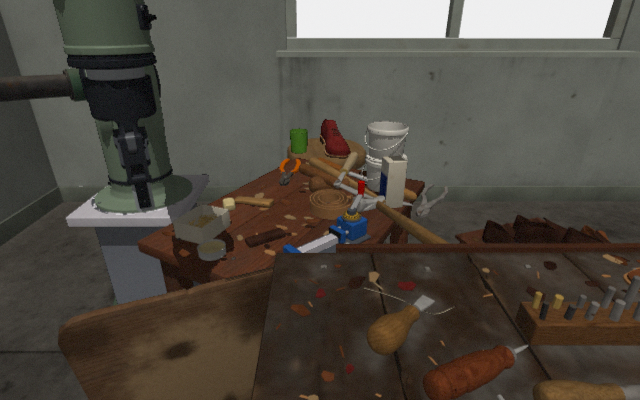

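The scene view shows the dark strop at about (375,242), the holder with rail from (310,207) to (370,205), the housing at (285,205) and the red post at (237,188). In the side view they are at about (267,237), (315,243), (348,230) and (362,180).

```bash
python3 - <<'E'
from h import *
a=np.load('scene.npy')[165:260,220:415]; b=np.load('side.npy')[160:265,235:385]
A=cv2.resize(a,None,fx=4,fy=4,interpolation=cv2.INTER_CUBIC); B=cv2.resize(b,None,fx=5,fy=5,interpolation=cv2.INTER_CUBIC)
save(A,'pics/cs.png'); save(B,'pics/cd.png')
S,D=cam('scene'),cam('side')
for n,m in(('scene',S),('side',D)):
    im=np.load(n+'.npy'); h=cv2.cvtColor(im,cv2.COLOR_RGB2HSV)
    def comp(mask,roi):
        z=np.zeros(mask.shape,np.uint8); x0,x1,y0,y1=roi; z[y0:y1,x0:x1]=mask[y0:y1,x0:x1]*1
        k,l,s,c=cv2.connectedComponentsWithStats(z); return [(s[i],c[i].round(1)) for i in range(1,k) if s[i][4]>12]
    H,Sa,V=h[...,0].astype(int),h[...,1],h[...,2]
    roi=(220,415,165,260) if n=='scene' else (235,385,160,265)
    print(n,'red',comp(((H<5)|(H>175))&(Sa>200)&(V>120),roi)); print('blue',comp((H>100)&(H<125)&(Sa>150)&(V>60),roi))
    print('bras',comp((H>18)&(H<30)&(Sa>140)&(V>80),roi))
    print('strop',[im[y,x] for x,y in ([(375,240),(390,238),(375,248),(375,232)] if n=='scene' else [(267,237),(275,233)])])
for u,v in((237,188),): print('post',onz(S,u,v,.086))
print(onz(D,362,182,.086), 'strop',onz(S,375,242,.01),onz(D,266,237,.01))
E
```

```text
scene red [(array([231, 177,  11,  23, 205], dtype=int32), array([236.4, 187.9]))]
blue [(array([270, 190,  27,  27, 566], dtype=int32), array([282.7, 205.7])), (array([303, 193,   8,  22, 163], dtype=int32), array([306.6, 203.5])), (array([367, 192,  12,  23, 187], dtype=int32), array([372.6, 203.8]))]
bras [(array([274, 184,  21,  10,  83], dtype=int32), array([284.8, 190.3]))]
strop [array([123,  75,  58], dtype=uint8), array([130,  80,  62], dtype=uint8), array([57, 37, 33], dtype=uint8), array([187, 114,  77], dtype=uint8)]
side red [(array([359, 181,   6,   6,  18], dtype=int32), array([361.5, 182.6]))]
blue [(array([330, 216,  37,  27, 515], dtype=int32), array([350.4, 228.6])), (array([283, 244,  17,   9,  97], dtype=int32), array([289.9, 249. ]))]
bras [(array([343, 211,  17,   9,  89], dtype=int32), array([351. , 215.7]))]
strop [array([50, 32, 26], dtype=uint8), array([55, 36, 30], dtype=uint8)]
post [ 0.62918419 -0.16855736  0.086     ]
[ 0.64028637 -0.128256    0.086     ] strop [ 0.39412718 -0.27143353  0.01      ] [ 0.40060323 -0.28149988  0.01      ]
```

View pics/cs.png

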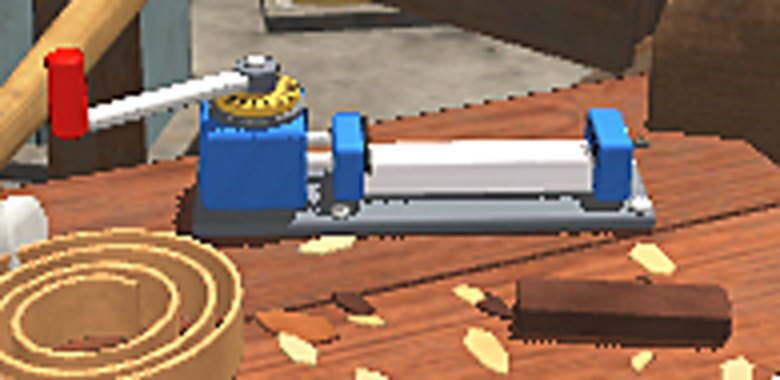

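View pics/cd.png

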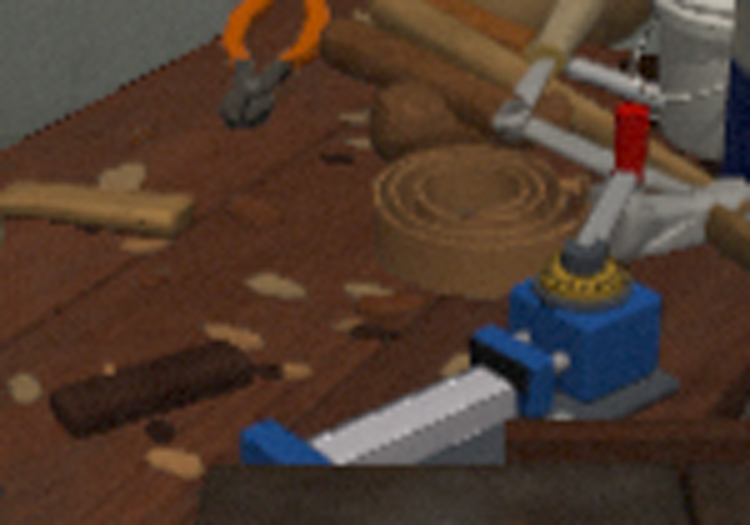

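The crops show the strop, the rail between its jaws and the lever pointing away from the rail. For the close measurement I'll move the wrist camera over the work.

```bash
python3 - <<'E'
from h import *
S,D=cam('scene'),cam('side')
def tri(p,q):
    o1,d1=ray(S,*p); o2,d2=ray(D,*q)
    t=np.linalg.lstsq(np.c_[d1,-d2],o2-o1,rcond=None)[0]; a=o1+t[0]*d1;b=o2+t[1]*d2
    return ((a+b)/2).round(4),round(np.linalg.norm(a-b),4)
c=lambda x,y:(220+x/4,165+y/4); d=lambda x,y:(235+x/5,160+y/5)
print('post top',tri(c(66,52),d(632,107))); print('knob',tri(c(258,62),d(588,250)))
for p in((513,336),(727,347)): print('strop bot near',onz(S,*c(*p),0))
for p in((518,278),(513,308),(725,318),(730,290)): print('strop top',onz(S,*c(*p),.014))
print('rail',tri(c(360,145),d(510,385)))
for p in((362,145),(590,140)): print('rail far',onz(S,*c(*p),.026))
for p in((366,172),(588,166)): print('rail near',onz(S,*c(*p),.026))
w=cam('wrist'); s=manip.get_state(); R=s['tool_rot']
print(w, R.T@(w['position']-s['eef_pos']), R.T@w['orientation'])
E
```

```text
post top (array([ 0.6324, -0.1713,  0.1047]), np.float64(0.0016))
knob (array([ 0.6026, -0.2687,  0.0735]), np.float64(0.0017))
strop bot near [ 0.42750376 -0.23623595  0.        ]
strop bot near [ 0.34778319 -0.28667364  0.        ]
strop top [ 0.44090792 -0.25951683  0.014     ]
strop top [ 0.42841807 -0.23663495  0.014     ]
strop top [ 0.35021422 -0.28681469  0.014     ]
strop top [ 0.35966259 -0.30937693  0.014     ]
rail (array([ 0.5666, -0.3053,  0.0238]), np.float64(0.0007))
rail far [ 0.56369545 -0.30272455  0.026     ]
rail far [ 0.47640876 -0.37827704  0.026     ]
rail near [ 0.54435235 -0.28087275  0.026     ]
rail near [ 0.46219258 -0.35324062  0.026     ]
{'fx': 319.6061916186883, 'fy': 319.6061916186883, 'cx': 319.38122038119155, 'cy': 202.19194621051977, 'position': array([ 0.34813065, -0.52537734,  0.37299832]), 'orientation': array([[ 4.40365070e-01,  8.51221776e-01,  2.85482212e-01],
       [-8.97818753e-01,  4.17616999e-01,  1.39705148e-01],
       [-3.02160090e-04, -3.17832551e-01,  9.48146813e-01]])} [ 8.13364630e-02  1.24497715e-04 -1.42200113e-01] [[ 2.09381583e-04  9.48161231e-01  3.17789611e-01]
 [ 9.99999751e-01  1.54398982e-05 -7.04935076e-04]
 [-6.73298749e-04  3.17789679e-01 -9.48160992e-01]]
```

Call:
{"method": "drive_tool", "body": {"targets": [{"grip": -1,"x": 0.2,"y": 0.5,"z": 0,"ax": 0,"ay": 0,"az": 0.02},{"grip": -1,"x": 0.4,"y": 0.963,"z": 0,"ax": 0,"ay": 0,"az": 0.037},{"grip": -1,"x": 0.4,"y": 0.963,"z": 0,"ax": 0,"ay": 0,"az": 0.037},{"grip": -1,"x": 0.4,"y": 0.963,"z": 0,"ax": 0,"ay": 0,"az": 0.037},{"grip": -1,"x": 0.4,"y": 0.963,"z": 0,"ax": 0,"ay": 0,"az": 0.037},{"grip": -1,"x": 0.4,"y": 0.963,"z": 0,"ax": 0,"ay": 0,"az": 0.037},{"grip": -1,"x": 0.4,"y": 0.963,"z": 0,"ax": 0,"ay": 0,"az": 0.037},{"grip": -1,"x": 0.4,"y": 0.963,"z": 0,"ax": 0,"ay": 0,"az": 0.037}]}}

```text
clock: 1.1
eef_pos: [0.3945, -0.2733, 0.2311]
tool_rot: [[0.842, 0.54, -0.0], [0.54, -0.842, -0.0], [-0.0, -0.0, -1.0]]
ft_force: [-0.1, 0.1, 0.2]
opening: 0.0855
grip_force: 0.0
```

```bash
python3 - <<'E'
from h import *
import pickle
m=cam('wrist'); im=manip.capture('wrist'); np.save('w1.npy',im); pickle.dump(m,open('w1.pkl','wb')); save(im,'pics/w1.png')
print(m['position'])
E
```

```text
[ 0.463123   -0.2294212   0.37332483]
```

View pics/w1.png

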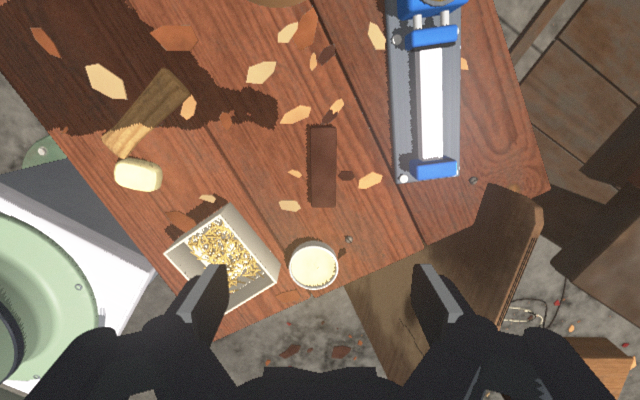

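The wrist view shows the strop at (322,166), the rail from (430,45) to (430,160) with the jaws at (433,37) and (435,170), and a small jar at (315,262) beyond the strop's near end.

```bash
cat >> h.py <<'E'
def rect(mask,roi,m,z):
    x0,x1,y0,y1=roi; k=np.zeros(mask.shape,np.uint8); k[y0:y1,x0:x1]=mask[y0:y1,x0:x1]
    k=cv2.morphologyEx(k,cv2.MORPH_OPEN,np.ones((3,3),np.uint8))
    cs,_=cv2.findContours(k,cv2.RETR_EXTERNAL,cv2.CHAIN_APPROX_NONE)
    c=max(cs,key=cv2.contourArea)[:,0]
    P=np.array([onz(m,u,v,z)[:2] for u,v in c])*1000
    (cx,cy),(w,h),a=cv2.minAreaRect(P.astype(np.float32))
    if w>h: ax=a
    else: ax=a+90
    return np.round([cx,cy,max(w,h),min(w,h),(ax+90)%180-90],1),c.min(0),c.max(0)
E
python3 - <<'E'
from h import *
import pickle
m=pickle.load(open('w1.pkl','rb')); im=np.load('w1.npy'); h=cv2.cvtColor(im,cv2.COLOR_RGB2HSV).astype(int); H,Sa,V=h[...,0],h[...,1],h[...,2]
print(im[166,300:345:3].tolist()); print(im[100,405:470:5].tolist())
print('strop',rect((V<105),(303,340,115,215),m,.014))
print('rail',rect((V>170)&(Sa<60),(408,450,25,165),m,.026))
b=(H>100)&(H<125)&(Sa>150)&(V>60)
print('jaw s',rect(b,(400,465,24,52),m,.039)); print('jaw e',rect(b,(400,465,150,190),m,.039))
for n,z in((0,.014),):pass
E
```

```text
[[165, 103, 72], [162, 100, 72], [137, 92, 67], [85, 57, 43], [101, 67, 51], [108, 71, 57], [110, 72, 58], [108, 73, 59], [108, 73, 57], [109, 74, 59], [104, 72, 53], [105, 71, 55], [122, 80, 60], [174, 109, 78], [150, 93, 70]]
[[157, 159, 167], [112, 111, 113], [109, 106, 110], [173, 165, 166], [255, 255, 255], [255, 255, 255], [255, 255, 255], [255, 255, 255], [162, 164, 168], [168, 167, 172], [168, 171, 175], [153, 131, 128], [146, 116, 107]]
strop (array([ 399.4, -269.4,   88.1,   26.4,   32. ]), array([307, 125], dtype=int32), array([331, 201], dtype=int32))
rail (array([ 518.9, -336.3,  110.2,   29.8,   40. ]), array([419,  48], dtype=int32), array([449, 159], dtype=int32))
jaw s (array([ 565.5, -291.2,   42. ,   13.9,  -50. ]), array([411,  25], dtype=int32), array([456,  46], dtype=int32))Traceback (most recent call last):
  File "<stdin>", line 8, in <module>
  File "h.py", line 17, in rect
    c=max(cs,key=cv2.contourArea)[:,0]
      ~~~^^^^^^^^^^^^^^^^^^^^^^^^
ValueError: max() iterable argument is empty
```

```bash
python3 - <<'E'
from h import *
import pickle
m=pickle.load(open('w1.pkl','rb')); im=np.load('w1.npy'); h=cv2.cvtColor(im,cv2.COLOR_RGB2HSV).astype(int); H,Sa,V=h[...,0],h[...,1],h[...,2]
print(im[155:185:3,436].tolist())
print('strop',rect((V<130),(304,340,115,215),m,.014))
r=im.astype(int); b=(r[...,2]>r[...,0]+50)
print('rail',rect((V>200)&(Sa<40),(408,450,25,165),m,.026))
for v in(60,140):
  q=b&(V>v)
  print('jaw s',rect(q,(400,465,24,52),m,.039)); print('jaw e',rect(q,(400,465,150,190),m,.039))
# rail edges along rows
for row in(60,80,100,120,140):
  x=np.where((im[row,405:455].min(1)>200))[0]+405; L,R=onz(m,x[0]-.5,row,.026),onz(m,x[-1]+.5,row,.026); print(row,x[0],x[-1],L[:2].round(4),R[:2].round(4),((L+R)/2)[:2].round(4))
E
```

```text
[[255, 255, 255], [162, 156, 159], [90, 95, 118], [106, 149, 231], [111, 172, 247], [112, 170, 247], [106, 167, 246], [105, 162, 243], [148, 119, 113], [146, 103, 92]]
strop (array([ 402.6, -270.7,  104.9,   34.1,   33.6]), array([306, 115], dtype=int32), array([336, 206], dtype=int32))
rail (array([ 516.8, -333.7,  109.6,   22.3,   40. ]), array([420,  48], dtype=int32), array([442, 158], dtype=int32))
jaw s (array([ 564. , -289.3,   48.8,   14.9,  -49.8]), array([405,  24], dtype=int32), array([457,  47], dtype=int32))
jaw e (array([ 466.1, -375.5,   42.6,   16.6,  -50. ]), array([416, 161], dtype=int32), array([456, 179], dtype=int32))
jaw s (array([ 566.2, -291.8,   42.2,   14.5,  -49.8]), array([412,  24], dtype=int32), array([457,  46], dtype=int32))
jaw e (array([ 466.1, -375.5,   42.6,   16.6,  -50. ]), array([416, 161], dtype=int32), array([456, 179], dtype=int32))
60 420 441 [ 0.545  -0.2958] [ 0.5568 -0.3143] [ 0.5509 -0.305 ]
80 420 441 [ 0.5303 -0.3074] [ 0.5423 -0.3262] [ 0.5363 -0.3168]
100 421 442 [ 0.5156 -0.3204] [ 0.5279 -0.3396] [ 0.5217 -0.33  ]
120 422 442 [ 0.5003 -0.3338] [ 0.5123 -0.3525] [ 0.5063 -0.3432]
140 422 442 [ 0.4839 -0.3469] [ 0.4961 -0.3659] [ 0.49   -0.3564]
```

Call:
{"method": "drive_tool", "body": {"targets": [{"grip": -0.3,"x": 0.013,"y": 0.007,"z": -0.2,"ax": 0,"ay": 0,"az": 0},{"grip": -0.3,"x": 0.013,"y": 0.007,"z": -0.37,"ax": 0,"ay": 0,"az": 0},{"grip": -0.3,"x": 0.013,"y": 0.007,"z": -0.37,"ax": 0,"ay": 0,"az": 0},{"grip": -0.3,"x": 0.013,"y": 0.007,"z": -0.37,"ax": 0,"ay": 0,"az": 0}]}}

```text
clock: 1.65
eef_pos: [0.3994, -0.271, 0.1218]
tool_rot: [[0.841, 0.541, 0.001], [0.541, -0.841, -0.001], [0.0, 0.001, -1.0]]
ft_force: [0.0, -0.2, 0.8]
opening: 0.0556
grip_force: 0.0
```

```bash
python3 - <<'E'
from h import *
import pickle
m=cam('wrist'); im=manip.capture('wrist'); np.save('w2.npy',im); pickle.dump(m,open('w2.pkl','wb')); save(im,'pics/w2.png')
print(m['position'])
E
```

```text
[ 0.46778372 -0.22697756  0.26402476]
```

View pics/w2.png

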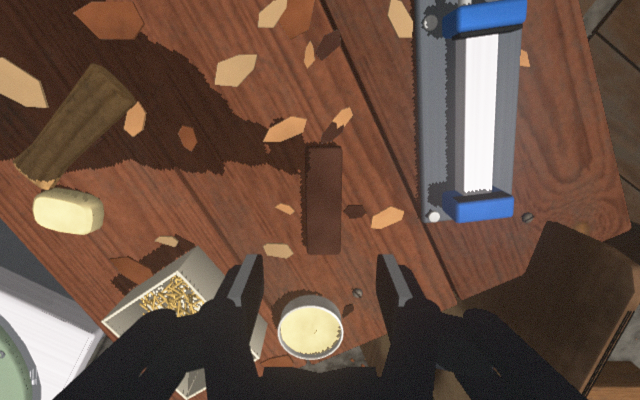

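Strop top spans about (307..341, 147..253), nearly parallel with the image columns. The holder's rail is at columns 463-497.

```bash
python3 - <<'E'
from h import *
import pickle
m=pickle.load(open('w2.pkl','rb')); im=np.load('w2.npy').astype(int); V=im.max(2)
for r in(160,200,240): print(r,V[r,294:352:2].tolist())
for c in(315,325,335): print(c,V[136:156:2,c].tolist(),V[244:266:2,c].tolist())
for z,u,v in((.014,306.5,147),(.014,341,147),(.014,341,253),(.014,308,253),(.0,265,330),(.04,265,330),(.04,200,252),(0.03,310,300)): print(u,v,onz(m,u,v,z).round(4))
b=im[...,2]>im[...,0]+50
print(rect((V>190)&(im.max(2)-im.min(2)<35),(455,502,20,195),m,.026))
print('e',rect(b&(V>140),(435,525,180,225),m,.039),'s',rect(b&(V>140),(435,530,0,45),m,.039))
for row in(50,90,130,170):
  x=np.where((im[row,440:505].min(1)>200))[0]+440; L,R=onz(m,x[0]-.5,row,.026),onz(m,x[-1]+.5,row,.026); print(row,x[0],x[-1],((L+R)/2)[:2].round(4),np.linalg.norm(L-R).round(4))
E
```

```text
160 [74, 74, 68, 72, 71, 70, 51, 62, 85, 81, 85, 88, 87, 87, 92, 89, 93, 93, 91, 93, 99, 92, 92, 98, 106, 133, 138, 138, 136]
200 [131, 135, 132, 95, 70, 71, 62, 78, 82, 82, 78, 81, 84, 83, 82, 82, 81, 79, 85, 79, 80, 83, 85, 83, 115, 124, 139, 133, 109]
240 [133, 136, 133, 132, 76, 70, 69, 80, 89, 85, 89, 89, 88, 90, 90, 93, 93, 89, 88, 88, 86, 89, 89, 84, 124, 122, 130, 120, 117]
315 [140, 142, 133, 75, 65, 56, 69, 83, 83, 87] [92, 90, 90, 90, 95, 107, 126, 124, 127, 131, 133]
325 [89, 85, 87, 84, 69, 53, 81, 91, 94, 94] [94, 94, 100, 98, 99, 106, 120, 115, 112, 126, 137]
335 [85, 135, 138, 119, 73, 54, 80, 99, 93, 98] [91, 89, 93, 92, 94, 100, 123, 130, 131, 138, 140]
306.5 147 [ 0.4304 -0.2396  0.014 ]
341 147 [ 0.4449 -0.2622  0.014 ]
341 253 [ 0.3685 -0.3137  0.014 ]
308 253 [ 0.353  -0.2895  0.014 ]
265 330 [ 0.2502 -0.3024  0.    ]
265 330 [ 0.2831 -0.291   0.04  ]
200 252 [ 0.3202 -0.2117  0.04  ]
310 300 [ 0.3231 -0.3109  0.03  ]
(array([ 516.9, -333.5,  108.9,   21.5,   40.1]), array([464,  34], dtype=int32), array([497, 191], dtype=int32))
e (array([ 466.6, -375.7,   41.6,   15.8,  -50. ]), array([457, 197], dtype=int32), array([513, 222], dtype=int32)) s (array([ 565.9, -291.7,   41.8,   13.6,  -49.8]), array([458,   0], dtype=int32), array([526,  30], dtype=int32))
50 466 497 [ 0.5519 -0.3041] 0.0217
90 466 495 [ 0.5322 -0.3208] 0.0211
130 465 493 [ 0.5108 -0.3385] 0.0212
170 464 492 [ 0.4879 -0.3579] 0.0221
```

Call:
{"method": "drive_tool", "body": {"targets": [{"grip": -0.3,"x": 0,"y": -0.018,"z": -0.15,"ax": 0,"ay": 0,"az": 0.003},{"grip": -0.3,"x": 0,"y": -0.018,"z": -0.3,"ax": 0,"ay": 0,"az": 0.003},{"grip": -0.3,"x": 0,"y": -0.018,"z": -0.36,"ax": 0,"ay": 0,"az": 0.003},{"grip": -0.3,"x": 0,"y": -0.018,"z": -0.395,"ax": 0,"ay": 0,"az": 0.003},{"grip": -0.3,"x": 0,"y": -0.018,"z": -0.395,"ax": 0,"ay": 0,"az": 0.003},{"grip": 1,"x": 0,"y": -0.018,"z": -0.395,"ax": 0,"ay": 0,"az": 0.003},{"grip": 1,"x": 0,"y": -0.018,"z": -0.395,"ax": 0,"ay": 0,"az": 0.003},{"grip": 1,"x": 0,"y": -0.018,"z": -0.395,"ax": 0,"ay": 0,"az": 0.003}]}}

```text
clock: 2.7
eef_pos: [0.3996, -0.276, 0.0031]
tool_rot: [[0.836, 0.549, 0.002], [0.549, -0.836, -0.001], [0.001, 0.002, -1.0]]
ft_force: [-2.2, 1.5, 16.8]
opening: 0.0283
grip_force: 58.4
```

Call:
{"method": "drive_tool", "body": {"targets": [{"grip": 1,"x": 0,"y": 0,"z": 0.02,"ax": 0,"ay": 0,"az": 0},{"grip": 1,"x": 0,"y": 0,"z": 0.15,"ax": 0,"ay": 0,"az": 0},{"grip": 1,"x": 0,"y": 0,"z": 0.32,"ax": 0,"ay": 0,"az": 0},{"grip": 1,"x": 0,"y": 0,"z": 0.32,"ax": 0,"ay": 0,"az": 0},{"grip": 1,"x": 0,"y": 0,"z": 0.32,"ax": 0,"ay": 0,"az": 0}]}}

```text
clock: 3.32
eef_pos: [0.3989, -0.2757, 0.098]
tool_rot: [[0.836, 0.549, 0.0], [0.549, -0.836, -0.0], [0.0, 0.001, -1.0]]
ft_force: [0.4, -0.1, -2.0]
opening: 0.0286
grip_force: 60.1
```

```bash
python3 - <<'E'
from h import *
import pickle
m=cam('wrist'); im=manip.capture('wrist'); sd=manip.capture('side'); np.save('w3.npy',im); pickle.dump(m,open('w3.pkl','wb'))
a=im[170:400,170:470]; b=cv2.resize(sd[160:260,200:330],None,fx=2.3,fy=2.3)
save(np.hstack([a,b]),'pics/w3.png')
s=manip.get_state(); print(s['eef_pos'],s['opening'],s['ft_force'])
E
```

```text
[ 0.3985403  -0.27531742  0.09713394] 0.02830372927880017 [-1.20562733  0.35109516 -1.23732761]
```

View pics/w3.png

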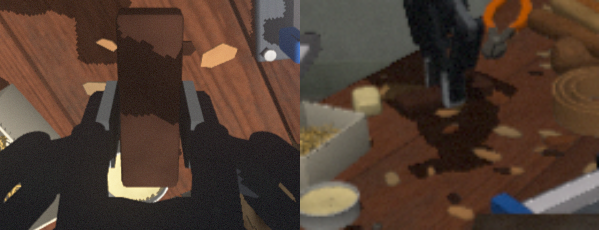

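The block is held level between the pads in the crop: far edge from about (118,13) to (183,13), near edge (121,186) to (181,186) (crop pixels, offset 170,170).

```bash
python3 - <<'E'
from h import *
import pickle
m=pickle.load(open('w3.pkl','rb')); im=np.load('w3.npy').astype(int); V=im.max(2)
for c in(300,320,340): print(c,V[172:190,c].tolist(),V[348:364,c].tolist())
for r in(200,225,340): print(r,V[r,282:300].tolist(),V[r,342:360].tolist())
s=manip.get_state(); R=s['tool_rot']
K=np.array([[m['fx'],0,m['cx']],[0,m['fy'],m['cy']],[0,0,1.]])
px=np.array([[288,183],[353.5,183],[351.5,356.5],[291,356.5]],float)
ob=np.array([[47,14.5,0],[47,-14.5,0],[-47,-14.5,0],[-47,14.5,0]])/1000
ok,rv,t=cv2.solvePnP(ob,px,K,None,flags=cv2.SOLVEPNP_ITERATIVE)
F=m['orientation']@np.diag([1,-1,-1]); p=F@t[:,0]+m['position']; B=F@cv2.Rodrigues(rv)[0]
print('top centre',p.round(4),'in tool',(R.T@(p-s['eef_pos'])).round(4)); print((R.T@B).round(3))
print([onz(m,*q,p[2]).round(4).tolist() for q in px])
E
```

```text
300 [67, 74, 89, 100, 122, 105, 56, 46, 43, 47, 46, 50, 57, 74, 76, 75, 77, 77] [89, 86, 88, 89, 90, 90, 88, 85, 108, 195, 248, 247, 244, 243, 244, 242]
320 [122, 121, 125, 126, 126, 95, 60, 50, 54, 54, 53, 56, 63, 82, 85, 87, 87, 93] [94, 92, 92, 91, 91, 94, 94, 94, 117, 193, 243, 241, 237, 235, 233, 234]
340 [105, 103, 113, 122, 120, 100, 62, 53, 55, 57, 60, 58, 71, 88, 100, 95, 98, 99] [86, 91, 89, 89, 88, 86, 87, 91, 86, 102, 118, 115, 117, 122, 134, 136]
200 [65, 63, 65, 59, 53, 46, 52, 55, 74, 80, 78, 87, 83, 76, 83, 82, 86, 83] [98, 99, 98, 95, 99, 105, 102, 98, 94, 96, 84, 93, 108, 110, 113, 117, 125, 130]
225 [65, 69, 69, 68, 69, 48, 49, 52, 46, 45, 46, 44, 49, 44, 46, 49, 44, 47] [95, 93, 94, 98, 90, 57, 54, 54, 51, 54, 76, 97, 95, 97, 99, 98, 96, 100]
340 [249, 249, 249, 249, 247, 246, 246, 247, 243, 95, 58, 75, 79, 78, 83, 83, 83, 81] [90, 84, 88, 85, 81, 77, 87, 125, 128, 131, 131, 132, 138, 142, 135, 141, 128, 121]
top centre [ 0.3979 -0.2775  0.1064] in tool [-0.0017  0.0014 -0.0093]
[[ 1.    -0.004  0.013]
 [-0.004 -1.    -0.008]
 [ 0.014  0.008 -1.   ]]
[[0.4293, -0.2396, 0.1064], [0.4449, -0.2633, 0.1064], [0.3671, -0.3171, 0.1064], [0.3496, -0.2904, 0.1064]]
```

Call:
{"method": "drive_tool", "body": {"targets": [{"grip": 1,"x": 0.2,"y": -0.09,"z": 0,"ax": 0,"ay": 0,"az": 0.018},{"grip": 1,"x": 0.396,"y": -0.187,"z": 0,"ax": 0,"ay": 0,"az": 0.037},{"grip": 1,"x": 0.396,"y": -0.187,"z": 0,"ax": 0,"ay": 0,"az": 0.037},{"grip": 1,"x": 0.396,"y": -0.187,"z": -0.05,"ax": 0,"ay": 0,"az": 0.037},{"grip": 1,"x": 0.396,"y": -0.187,"z": -0.1,"ax": 0,"ay": 0,"az": 0.037},{"grip": 1,"x": 0.396,"y": -0.187,"z": -0.1,"ax": 0,"ay": 0,"az": 0.037}]}}

```text
clock: 4.18
eef_pos: [0.5162, -0.3309, 0.066]
tool_rot: [[0.766, 0.642, -0.003], [0.642, -0.766, 0.001], [-0.001, -0.003, -1.0]]
ft_force: [-0.5, 0.4, -0.6]
opening: 0.0285
grip_force: 60.1
```

```bash
python3 - <<'E'
from h import *
import pickle
m=cam('wrist'); im=manip.capture('wrist'); sc=manip.capture('scene'); np.save('w4.npy',im); pickle.dump(m,open('w4.pkl','wb'))
a=im[60:400,170:470]; b=cv2.resize(sc[150:250,225:415],None,fx=2.6,fy=3.4)
save(np.hstack([a,b]),'pics/w4.png')
s=manip.get_state(); print(s['eef_pos'],s['opening'],s['ft_force'],np.degrees(np.arctan2(*s['tool_rot'][[1,0],0])))
E
```

```text
[ 0.51735812 -0.33154917  0.0676973 ] 0.028192591361469562 [-0.12296442  0.30018302 -1.14198522] 39.96868058867365
```

View pics/w4.png

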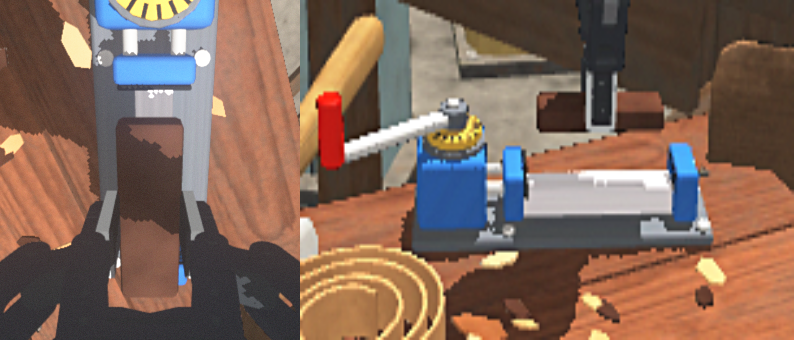

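Block hovers above the rail: sliding jaw spans columns 114–196 and the block 117–184 in the left crop. I'll recompute the jaw's lateral offset from here.

```bash
python3 - <<'E'
from h import *
import pickle
m=pickle.load(open('w4.pkl','rb')); im=np.load('w4.npy').astype(int); V=im.max(2)
u=np.array([.766,.643]); n=np.array([-.643,.766])
f=lambda p:((p@u).round(2),(p@n).round(2))
b=im[...,2]>im[...,0]+60
r=rect(b&(V>150),(270,380,110,150),m,.039); print('jaw',r,f(r[0][:2]))
for row in(153,160,168,172):
  x=im[row,290:350].min(1); print(row,x.tolist())
for row in(120,128,135):
  q=np.where(b[row,270:380]&(V[row,270:380]>150))[0]+270; print(row,q[0],q[-1],f(onz(m,q[0]-.5,row,.039)[:2]*1000),f(onz(m,q[-1]+.5,row,.039)[:2]*1000))
# block corners, top z assumed
for z in(.075,.078,.081):
  P=[f(onz(m,*q,z)[:2]*1000) for q in((288,181),(354,181),(351,356),(291.5,356))]; print(z,P)
print(manip.get_state()['eef_pos'])
E
```

```text
jaw (array([ 566.9, -291.7,   42.9,   14.3,  -50. ]), array([283, 116], dtype=int32), array([365, 144], dtype=int32)) (np.float64(246.68), np.float64(-587.96))
153 [92, 98, 96, 92, 98, 95, 96, 94, 99, 98, 97, 94, 97, 97, 114, 169, 181, 188, 194, 192, 189, 187, 183, 179, 179, 183, 185, 184, 179, 189, 240, 255, 216, 180, 193, 239, 255, 212, 185, 189, 209, 207, 182, 185, 184, 193, 240, 255, 255, 255, 255, 234, 235, 179, 168, 165, 172, 167, 167, 168]
160 [96, 93, 94, 100, 94, 90, 93, 97, 99, 100, 97, 95, 94, 95, 109, 156, 180, 187, 188, 192, 189, 185, 184, 184, 182, 182, 184, 185, 186, 181, 181, 179, 182, 186, 189, 191, 186, 189, 186, 186, 189, 181, 185, 185, 189, 188, 189, 189, 186, 187, 191, 192, 186, 170, 167, 168, 168, 168, 171, 169]
168 [91, 95, 92, 92, 93, 91, 96, 94, 96, 96, 99, 94, 93, 95, 104, 148, 174, 185, 190, 189, 186, 184, 184, 182, 183, 179, 183, 182, 182, 179, 178, 180, 182, 181, 188, 190, 190, 187, 185, 187, 186, 184, 181, 185, 184, 190, 188, 187, 187, 187, 191, 189, 179, 173, 172, 166, 166, 170, 169, 168]
172 [95, 87, 95, 93, 93, 90, 95, 94, 93, 95, 94, 94, 92, 96, 101,
[... 385 characters left out ...]
4(247.76), np.float64(-609.42))
135 283 365 (np.float64(244.2), np.float64(-566.29)) (np.float64(244.19), np.float64(-609.58))
0.075 [(np.float64(228.95), np.float64(-572.11)), (np.float64(228.96), np.float64(-600.5)), (np.float64(134.21), np.float64(-602.16)), (np.float64(134.16), np.float64(-570.94))]
0.078 [(np.float64(229.74), np.float64(-572.42)), (np.float64(229.75), np.float64(-600.17)), (np.float64(137.14), np.float64(-601.79)), (np.float64(137.09), np.float64(-571.28))]
0.081 [(np.float64(230.54), np.float64(-572.74)), (np.float64(230.54), np.float64(-599.84)), (np.float64(140.07), np.float64(-601.42)), (np.float64(140.01), np.float64(-571.61))]
[ 0.51735812 -0.33154917  0.0676973 ]
```

Call:
{"method": "drive_tool", "body": {"targets": [{"grip": 1,"x": 0,"y": -0.007,"z": -0.04,"ax": 0,"ay": 0,"az": 0},{"grip": 1,"x": 0,"y": -0.007,"z": -0.08,"ax": 0,"ay": 0,"az": 0},{"grip": 1,"x": 0,"y": -0.007,"z": -0.105,"ax": 0,"ay": 0,"az": 0},{"grip": 1,"x": 0,"y": -0.007,"z": -0.117,"ax": 0,"ay": 0,"az": 0},{"grip": 1,"x": 0,"y": -0.007,"z": -0.117,"ax": 0,"ay": 0,"az": 0},{"grip": 1,"x": 0,"y": -0.007,"z": -0.117,"ax": 0,"ay": 0,"az": 0}]}}

```text
clock: 5.03
eef_pos: [0.518, -0.3339, 0.033]
tool_rot: [[0.766, 0.642, 0.0], [0.642, -0.766, -0.0], [0.0, 0.0, -1.0]]
ft_force: [0.5, 0.4, -1.8]
opening: 0.0286
grip_force: 60.1
```

Call:
{"method": "drive_tool", "body": {"targets": [{"grip": 1,"x": -0.001,"y": 0,"z": -0.004,"ax": 0,"ay": 0,"az": 0},{"grip": 1,"x": -0.001,"y": 0,"z": -0.007,"ax": 0,"ay": 0,"az": 0},{"grip": 1,"x": -0.001,"y": 0,"z": -0.007,"ax": 0,"ay": 0,"az": 0}]}}

```text
clock: 5.4
eef_pos: [0.5175, -0.3338, 0.0306]
tool_rot: [[0.766, 0.642, -0.0], [0.642, -0.766, 0.0], [0.0, -0.0, -1.0]]
ft_force: [-0.6, -0.2, -0.9]
opening: 0.0283
grip_force: 60.1
```

Call:
{"method": "drive_tool", "body": {"targets": [{"grip": 1,"x": 0,"y": 0,"z": -0.004,"ax": 0,"ay": 0,"az": 0},{"grip": 1,"x": 0,"y": 0,"z": -0.004,"ax": 0,"ay": 0,"az": 0},{"grip": 1,"x": 0,"y": 0,"z": -0.004,"ax": 0,"ay": 0,"az": 0}]}}

```text
clock: 5.78
eef_pos: [0.5175, -0.3338, 0.0294]
tool_rot: [[0.766, 0.642, -0.0], [0.642, -0.766, 0.0], [-0.0, -0.0, -1.0]]
ft_force: [0.1, -0.6, -0.4]
opening: 0.0283
grip_force: 60.1
```

Call:
{"method": "drive_tool", "body": {"targets": [{"grip": 1,"x": 0,"y": 0,"z": -0.004,"ax": 0,"ay": 0,"az": 0},{"grip": 1,"x": 0,"y": 0,"z": -0.004,"ax": 0,"ay": 0,"az": 0},{"grip": 1,"x": 0,"y": 0,"z": -0.004,"ax": 0,"ay": 0,"az": 0}]}}

```text
clock: 6.15
eef_pos: [0.5176, -0.3338, 0.0291]
tool_rot: [[0.766, 0.642, 0.0], [0.642, -0.766, -0.0], [-0.0, 0.0, -1.0]]
ft_force: [-5.9, 3.9, 16.9]
opening: 0.0281
grip_force: 62.2
```

Call:
{"method": "drive_tool", "body": {"targets": [{"grip": 0.15,"x": 0,"y": 0,"z": 0.002,"ax": 0,"ay": 0,"az": 0},{"grip": -0.3,"x": 0,"y": 0,"z": 0.002,"ax": 0,"ay": 0,"az": 0},{"grip": -0.3,"x": 0,"y": 0,"z": 0.002,"ax": 0,"ay": 0,"az": 0},{"grip": -0.3,"x": 0,"y": 0,"z": 0.05,"ax": 0,"ay": 0,"az": 0},{"grip": -0.3,"x": 0,"y": 0,"z": 0.2,"ax": 0,"ay": 0,"az": 0},{"grip": -0.3,"x": -0.05,"y": -0.04,"z": 0.4,"ax": 0,"ay": 0,"az": 0},{"grip": -0.3,"x": -0.05,"y": -0.04,"z": 0.4,"ax": 0,"ay": 0,"az": 0},{"grip": -0.3,"x": -0.05,"y": -0.04,"z": 0.4,"ax": 0,"ay": 0,"az": 0}]}}

```text
clock: 7.15
eef_pos: [0.5025, -0.3458, 0.1489]
tool_rot: [[0.766, 0.642, 0.001], [0.642, -0.766, -0.0], [0.0, 0.001, -1.0]]
ft_force: [0.2, 0.1, -0.3]
opening: 0.0554
grip_force: 0.0
```

```bash
python3 - <<'E'
from h import *
import pickle
m=cam('wrist'); im=manip.capture('wrist'); sc=manip.capture('scene'); np.save('w5.npy',im); pickle.dump(m,open('w5.pkl','wb'))
a=im[:340,120:460]; b=cv2.resize(sc[150:250,225:415],None,fx=2.4,fy=3.4)
save(np.hstack([a,b]),'pics/w5.png')
s=manip.get_state(); print(s['eef_pos'],s['opening'],s['ft_force'],np.degrees(np.arctan2(*s['tool_rot'][[1,0],0])),s['joint_pos'].round(2))
E
```

```text
[ 0.50228713 -0.34529411  0.14760627] 0.05560552056046634 [-0.02734351  0.70856452 -0.39239911] 39.9939831913017 [ 0.63  0.6  -0.19  1.71  0.14  0.85 -0.49]
```

View pics/w5.png

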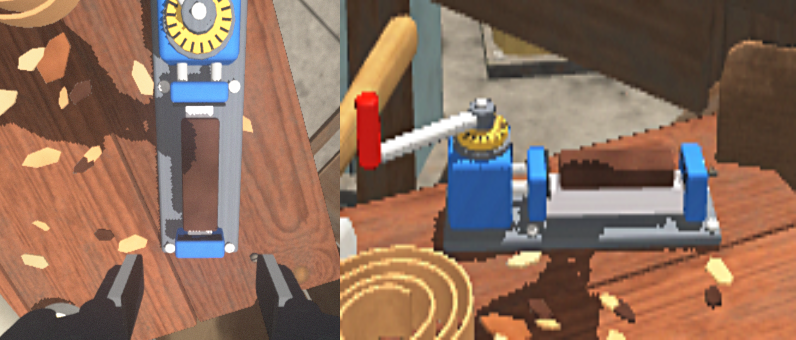

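The block lies flat and straight on the rail, with a gap at both jaws. The spindle nut is at wrist pixel (319,12). Next I'll pin down the pivot and post and check the clutter around the post.

```bash
python3 - <<'E'
from h import *
import pickle
S,D=cam('scene'),cam('side'); m=pickle.load(open('w5.pkl','rb'))
def tri(p,q,A=S,B=D):
    o1,d1=ray(A,*p); o2,d2=ray(B,*q); t=np.linalg.lstsq(np.c_[d1,-d2],o2-o1,rcond=None)[0]; a=o1+t[0]*d1;b=o2+t[1]*d2
    return ((a+b)/2).round(4),round(np.linalg.norm(a-b),4)
print('handle tip',tri((252,157),(446,241)))
print('knob wrist',[onz(m,319,12,z).round(4) for z in(.075,.085)])
print('knob s-w',tri((284,180.5),(319,12),S,m))
pv=np.array([.6025,-.262])
for z,v in((.09,187.9),(.1045,178.5)):
  p=onz(S,236.6,v,z)[:2]; d=p-pv; print(p,np.hypot(*d),np.degrees(np.arctan2(d[1],d[0])))
th=np.radians(73.7)
r=np.array([np.cos(th),np.sin(th)]);t=np.array([r[1],-r[0]])
print('start tcp',pv+.1*r-.05*t)
E
```

```text
handle tip (array([ 0.7899, -0.3685,  0.0478]), np.float64(0.0066))
knob wrist [array([ 0.6007, -0.2635,  0.075 ]), array([ 0.5991, -0.2649,  0.085 ])]
knob s-w (array([ 0.6   , -0.264 ,  0.0754]), np.float64(0.0016))
[ 0.62375458 -0.16258242] 0.10166420999337171 77.93234822595859
[ 0.62950351 -0.16949042] 0.0963701778754489 73.72749557131306
start tcp [ 0.58257641 -0.15198614]
```

Call:
{"method": "drive_tool", "body": {"targets": [{"grip": 1,"x": 0,"y": 0,"z": 0.18,"ax": 0,"ay": 0,"az": 0.04},{"grip": 1,"x": 0.1,"y": 0.2,"z": 0.18,"ax": 0,"ay": 0,"az": 0.1},{"grip": 1,"x": 0.2,"y": 0.4,"z": 0.18,"ax": 0,"ay": 0,"az": 0.15},{"grip": 1,"x": 0.268,"y": 0.644,"z": 0.18,"ax": 0,"ay": 0,"az": 0.187},{"grip": 1,"x": 0.268,"y": 0.644,"z": 0.18,"ax": 0,"ay": 0,"az": 0.187},{"grip": 1,"x": 0.268,"y": 0.644,"z": 0.18,"ax": 0,"ay": 0,"az": 0.187},{"grip": 1,"x": 0.268,"y": 0.644,"z": 0.18,"ax": 0,"ay": 0,"az": 0.187}]}}

```text
clock: 8.12
eef_pos: [0.5824, -0.1534, 0.2015]
tool_rot: [[0.282, 0.959, -0.001], [0.959, -0.282, -0.0], [-0.001, -0.001, -1.0]]
ft_force: [-0.1, -0.7, 0.3]
opening: -0.0
grip_force: 0.0
```

```bash
python3 - <<'E'
from h import *
import pickle
m=cam('wrist'); im=manip.capture('wrist'); sc=manip.capture('scene'); np.save('w6.npy',im); pickle.dump(m,open('w6.pkl','wb'))
b=cv2.resize(sc[110:260,160:320],None,fx=1,fy=1); c=np.zeros((400,160,3),np.uint8); c[:150]=b
save(np.hstack([im,c]),'pics/w6.png')
s=manip.get_state(); print(s['eef_pos'],s['opening'],s['ft_force'],np.degrees(np.arctan2(*s['tool_rot'][[1,0],0])),s['joint_pos'].round(2))
r=im.astype(int); k=((r[...,0]>110)&(r[...,1]<60)&(r[...,2]<60)).astype(np.uint8)
n,l,st,ce=cv2.connectedComponentsWithStats(k); print([(st[i],ce[i].round(1)) for i in range(1,n) if st[i][4]>30])
E
```

```text
[ 0.58243627 -0.15379179  0.201775  ] 2.8141883643041382e-05 [-0.02728325  0.10055506 -0.97940948] 73.53934067845506 [ 0.41  0.54 -0.37  1.68  0.23  0.97 -0.32]
[(array([368, 182,  26,  25, 290], dtype=int32), array([377.4, 191.2]))]
```

View pics/w6.png

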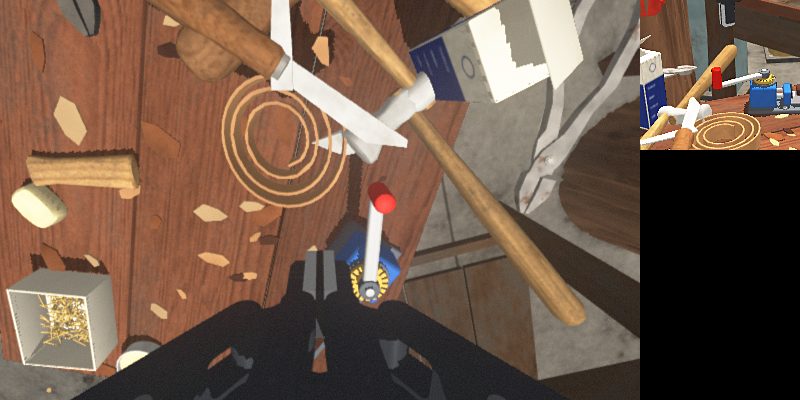

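The wrist view shows the post's top at (383,202), the pivot nut at (370,293) and the fingers at (318,255). The wooden handle runs from (440,140) to (580,315), outside the post. The space where the fingers will descend is clear.

```bash
python3 - <<'E'
from h import *
import pickle
m=pickle.load(open('w6.pkl','rb'))
p=onz(m,384,202.5,.106); k=onz(m,370,293,.0755); print('post',p,'knob',k)
d=(p-k)[:2]; print(np.hypot(*d),np.degrees(np.arctan2(d[1],d[0])))
for u,v in((427,140),(480,225),(565,318)): print('handle in-edge',onz(m,u,v,.05)[:2].round(3))
print('roll',onz(m,345,165,.035)[:2].round(3),'hammer',onz(m,365,160,.04)[:2].round(3))
pv=np.array([.601,-.263])
for th in(74.5,72,60,45,30,20):
  a=np.radians(th); r=np.array([np.cos(a),np.sin(a)]);t=np.array([r[1],-r[0]]); print(th,(pv+.1*r-.0235*t).round(4),(pv+.1*r-.045*t).round(4))
E
```

```text
post [ 0.63128174 -0.1664625   0.106     ] knob [ 0.60084297 -0.26566217  0.0755    ]
0.10376460206375408 72.94170710127293
handle in-edge [ 0.688 -0.14 ]
handle in-edge [ 0.724 -0.238]
handle in-edge [ 0.799 -0.376]
roll [ 0.611 -0.145] hammer [ 0.63  -0.145]
74.5 [ 0.6051 -0.1604] [ 0.5844 -0.1546]
72 [ 0.6096 -0.1606] [ 0.5891 -0.154 ]
60 [ 0.6306 -0.1646] [ 0.612  -0.1539]
45 [ 0.6551 -0.1757] [ 0.6399 -0.1605]
30 [ 0.6759 -0.1926] [ 0.6651 -0.174 ]
20 [ 0.6869 -0.2067] [ 0.6796 -0.1865]
```

Call:
{"method": "drive_tool", "body": {"targets": [{"grip": 1,"x": 0,"y": 0,"z": -0.2,"ax": 0,"ay": 0,"az": 0},{"grip": 1,"x": 0,"y": 0,"z": -0.35,"ax": 0,"ay": 0,"az": 0},{"grip": 1,"x": 0,"y": 0,"z": -0.395,"ax": 0,"ay": 0,"az": 0},{"grip": 1,"x": 0,"y": 0,"z": -0.395,"ax": 0,"ay": 0,"az": 0},{"grip": 1,"x": 0,"y": 0,"z": -0.395,"ax": 0,"ay": 0,"az": 0}]}}

```text
clock: 8.85
eef_pos: [0.5838, -0.153, 0.0855]
tool_rot: [[0.282, 0.959, 0.002], [0.959, -0.282, -0.001], [0.0, 0.002, -1.0]]
ft_force: [0.3, -0.7, 0.1]
opening: -0.0001
grip_force: 0.0
```

```bash
cat > wp.py <<'E'
import sys
from h import *
pv=np.array([.6015,-.2635]); s=manip.get_state(); R=s['tool_rot']
def tcp(th,g=.0235):
    a=np.radians(th); r=np.array([np.cos(a),np.sin(a)]);t=np.array([r[1],-r[0]]); return pv+.1*r-g*t
th0=np.degrees(np.arctan2(R[1,0],R[0,0]))
print(s['eef_pos'].round(4),th0.round(2))
for th in map(float,sys.argv[1:]):
    d=(tcp(th)-s['eef_pos'][:2])/.3; print(th,d.round(4),round((th-th0)/180,4))
E
python3 wp.py 76 74 72 70 68 66 64 62 60
```

```text
[ 0.5838 -0.153   0.0855] 73.61
76.0 [ 0.0635 -0.0259] 0.0133
74.0 [ 0.0755 -0.0263] 0.0022
72.0 [ 0.0874 -0.0271] -0.0089
70.0 [ 0.0993 -0.0283] -0.02
68.0 [ 0.1112 -0.0299] -0.0311
66.0 [ 0.1229 -0.0319] -0.0423
64.0 [ 0.1346 -0.0344] -0.0534
62.0 [ 0.1462 -0.0372] -0.0645
60.0 [ 0.1577 -0.0405] -0.0756
```

Call:
{"method": "drive_tool", "body": {"targets": [{"grip": 1,"x": 0.063,"y": -0.026,"z": 0,"ax": 0,"ay": 0,"az": 0.006},{"grip": 1,"x": 0.075,"y": -0.026,"z": 0,"ax": 0,"ay": 0,"az": 0.002},{"grip": 1,"x": 0.087,"y": -0.027,"z": 0,"ax": 0,"ay": 0,"az": -0.009},{"grip": 1,"x": 0.099,"y": -0.028,"z": 0,"ax": 0,"ay": 0,"az": -0.02},{"grip": 1,"x": 0.111,"y": -0.03,"z": 0,"ax": 0,"ay": 0,"az": -0.031},{"grip": 1,"x": 0.123,"y": -0.032,"z": 0,"ax": 0,"ay": 0,"az": -0.042},{"grip": 1,"x": 0.135,"y": -0.034,"z": 0,"ax": 0,"ay": 0,"az": -0.053}]}}

```text
clock: 9.72
eef_pos: [0.6236, -0.1627, 0.0837]
tool_rot: [[0.439, 0.899, -0.0], [0.899, -0.439, 0.0], [0.0, -0.0, -1.0]]
ft_force: [-3.0, 0.6, 2.0]
opening: 0.0
grip_force: 1.6
```

```bash
cat > post.py <<'E'
# lever angle from post top in the wrist/scene view
from h import *
pv=np.array([.6015,-.2635]); m=cam('scene'); im=manip.capture('scene').astype(int)
k=((im[...,0]>110)&(im[...,1]<60)&(im[...,2]<60)).astype(np.uint8); k[:,:200]=0; k[:120]=0;k[260:]=0;k[:,420:]=0
n,l,st,ce=cv2.connectedComponentsWithStats(k)
for i in range(1,n):
    if st[i][4]>15: p=onz(m,st[i][0]+st[i][2]/2-.5,st[i][1]+1.5,.1045)[:2]-pv; print(st[i],np.hypot(*p).round(4),np.degrees(np.arctan2(p[1],p[0])).round(1))
E
python3 post.py; python3 wp.py 62 60 58 56 54 52 50 48 46
```

```text
[229 176  10  21  50] 0.1008 69.3
[ 0.624  -0.1628  0.0837] 63.87
62.0 [ 0.0124 -0.0047] -0.0104
60.0 [ 0.0239 -0.008 ] -0.0215
58.0 [ 0.0353 -0.0116] -0.0326
56.0 [ 0.0466 -0.0157] -0.0437
54.0 [ 0.0577 -0.0201] -0.0548
52.0 [ 0.0686 -0.0249] -0.066
50.0 [ 0.0794 -0.0301] -0.0771
48.0 [ 0.0899 -0.0357] -0.0882
46.0 [ 0.1003 -0.0416] -0.0993
```

Call:
{"method": "drive_tool", "body": {"targets": [{"grip": 1,"x": 0.012,"y": -0.005,"z": 0,"ax": 0,"ay": 0,"az": -0.01},{"grip": 1,"x": 0.024,"y": -0.008,"z": 0,"ax": 0,"ay": 0,"az": -0.021},{"grip": 1,"x": 0.035,"y": -0.012,"z": 0,"ax": 0,"ay": 0,"az": -0.033},{"grip": 1,"x": 0.047,"y": -0.016,"z": 0,"ax": 0,"ay": 0,"az": -0.044},{"grip": 1,"x": 0.058,"y": -0.02,"z": 0,"ax": 0,"ay": 0,"az": -0.055},{"grip": 1,"x": 0.069,"y": -0.025,"z": 0,"ax": 0,"ay": 0,"az": -0.066},{"grip": 1,"x": 0.079,"y": -0.03,"z": 0,"ax": 0,"ay": 0,"az": -0.077},{"grip": 1,"x": 0.09,"y": -0.036,"z": 0,"ax": 0,"ay": 0,"az": -0.088}]}}

```text
clock: 10.78
eef_pos: [0.6506, -0.1737, 0.0837]
tool_rot: [[0.668, 0.745, -0.0], [0.745, -0.668, 0.0], [0.0, -0.0, -1.0]]
ft_force: [-1.3, 2.6, 1.4]
opening: -0.0
grip_force: 1.6
```

```bash
cat > jaw.py <<'E'
# rail gap between jaws, lever post, and force, seen from scene camera
from h import *
m=cam('scene'); im=manip.capture('scene').astype(int); u=np.array([.766,.643])
b=((im[...,2]>im[...,0]+60)&(im[...,2]>90)).astype(np.uint8); b[:180]=0; b[225:]=0; b[:,:265]=0; b[:,395:]=0
n,l,st,ce=cv2.connectedComponentsWithStats(b)
print('blue',[(st[i].tolist(),ce[i].round(1).tolist()) for i in range(1,n) if st[i][4]>30])
E
python3 post.py; python3 jaw.py; python3 wp.py 46 44 42 40 38 36 34 32
```

```text
[227 187   9   4  25] 0.1298 87.7
blue [([270, 187, 27, 30, 580], [282.7, 205.5]), ([307, 193, 8, 22, 165], [310.6, 203.4]), ([367, 192, 12, 23, 206], [372.4, 203.4])]
[ 0.6507 -0.1738  0.0837] 48.16
46.0 [ 0.0112 -0.0048] -0.012
44.0 [ 0.0214 -0.0111] -0.0231
42.0 [ 0.0313 -0.0177] -0.0342
40.0 [ 0.041  -0.0247] -0.0453
38.0 [ 0.0505 -0.032 ] -0.0564
36.0 [ 0.0597 -0.0397] -0.0676
34.0 [ 0.0686 -0.0476] -0.0787
32.0 [ 0.0772 -0.0559] -0.0898
```

Call:
{"method": "drive_tool", "body": {"targets": [{"grip": 1,"x": 0.011,"y": -0.005,"z": 0,"ax": 0,"ay": 0,"az": -0.012},{"grip": 1,"x": 0.021,"y": -0.011,"z": 0,"ax": 0,"ay": 0,"az": -0.023},{"grip": 1,"x": 0.031,"y": -0.018,"z": 0,"ax": 0,"ay": 0,"az": -0.034},{"grip": 1,"x": 0.041,"y": -0.025,"z": 0,"ax": 0,"ay": 0,"az": -0.045},{"grip": 1,"x": 0.051,"y": -0.032,"z": 0,"ax": 0,"ay": 0,"az": -0.056},{"grip": 1,"x": 0.06,"y": -0.04,"z": 0,"ax": 0,"ay": 0,"az": -0.068}]}}

```text
clock: 11.62
eef_pos: [0.6685, -0.1858, 0.0836]
tool_rot: [[0.81, 0.586, -0.0], [0.586, -0.81, 0.0], [-0.0, -0.0, -1.0]]
ft_force: [-3.3, 1.9, 1.0]
opening: -0.0003
grip_force: 1.5
```

```bash
python3 jaw.py; python3 wp.py 35 34 33 32 31 30 29 28 27 26 25 24 23 22
```

```text
blue [([270, 187, 27, 30, 580], [282.7, 205.5]), ([309, 193, 8, 22, 160], [312.7, 203.2]), ([366, 192, 13, 23, 210], [372.3, 203.3])]
[ 0.6688 -0.186   0.0837] 35.75
35.0 [ 0.0038 -0.0029] -0.0042
34.0 [ 0.0082 -0.007 ] -0.0097
33.0 [ 0.0125 -0.0111] -0.0153
32.0 [ 0.0168 -0.0152] -0.0208
31.0 [ 0.021  -0.0195] -0.0264
30.0 [ 0.0251 -0.0238] -0.032
29.0 [ 0.0292 -0.0282] -0.0375
28.0 [ 0.0332 -0.0326] -0.0431
27.0 [ 0.0371 -0.0372] -0.0486
26.0 [ 0.0409 -0.0418] -0.0542
25.0 [ 0.0446 -0.0464] -0.0597
24.0 [ 0.0483 -0.0512] -0.0653
23.0 [ 0.0519 -0.056 ] -0.0708
22.0 [ 0.0554 -0.0608] -0.0764
```

Call:
{"method": "drive_tool", "body": {"targets": [{"grip": 1,"x": 0.004,"y": -0.003,"z": 0,"ax": 0,"ay": 0,"az": -0.004},{"grip": 1,"x": 0.008,"y": -0.007,"z": 0,"ax": 0,"ay": 0,"az": -0.01},{"grip": 1,"x": 0.0125,"y": -0.011,"z": 0,"ax": 0,"ay": 0,"az": -0.015},{"grip": 1,"x": 0.017,"y": -0.015,"z": 0,"ax": 0,"ay": 0,"az": -0.021}]}}

```text
clock: 12.18
eef_pos: [0.6735, -0.1902, 0.0837]
tool_rot: [[0.847, 0.532, -0.0], [0.532, -0.847, 0.0], [-0.0, -0.0, -1.0]]
ft_force: [-3.7, 0.8, 0.9]
opening: 0.0002
grip_force: 1.5
```

```bash
python3 jaw.py; python3 wp.py 31 30 29 28 27 26 25 24
```

```text
blue [([270, 187, 27, 30, 579], [282.7, 205.5]), ([310, 193, 8, 22, 166], [313.4, 203.7]), ([367, 192, 12, 23, 210], [372.3, 203.3])]
[ 0.6737 -0.1904  0.0837] 32.1
31.0 [ 0.0048 -0.005 ] -0.0061
30.0 [ 0.0089 -0.0093] -0.0117
29.0 [ 0.013  -0.0137] -0.0172
28.0 [ 0.017  -0.0181] -0.0228
27.0 [ 0.0209 -0.0227] -0.0284
26.0 [ 0.0247 -0.0273] -0.0339
25.0 [ 0.0284 -0.0319] -0.0395
24.0 [ 0.0321 -0.0366] -0.045
```

```bash
cat > wpost.py <<'E'
from h import *
m=cam('wrist'); s=manip.get_state(); im=manip.capture('wrist').astype(int)
k=((im[...,0]>90)&(im[...,1]<70)&(im[...,2]<70)&(im[...,0]>2*im[...,1])).astype(np.uint8)
n,l,st,ce=cv2.connectedComponentsWithStats(k)
i=1+np.argmax(st[1:,4]); x,y,w,h,a=st[i]; print('red',st[i])
top=np.array([onz(m,p[0],p[1],.106) for p in ((x+w,y+h/2),(x,y+h/2),(x+w/2,y+h-1),(x+w/2,y))])
print(((top-s['eef_pos'])@s['tool_rot']*1000).round(1)[:,:2].tolist())
E
python3 wpost.py
```

```text
red [ 344  238   46   69 2133]
[[9.5, 30.3], [9.5, 10.7], [-7.4, 21.3], [25.6, 19.7]]
```

Call:
{"method": "drive_tool", "body": {"targets": [{"grip": 1,"x": 0.005,"y": -0.005,"z": 0,"ax": 0,"ay": 0,"az": -0.006},{"grip": 1,"x": 0.009,"y": -0.009,"z": 0,"ax": 0,"ay": 0,"az": -0.012},{"grip": 1,"x": 0.013,"y": -0.014,"z": 0,"ax": 0,"ay": 0,"az": -0.017}]}}

```text
clock: 12.65
eef_pos: [0.6775, -0.1943, 0.0837]
tool_rot: [[0.874, 0.486, 0.0], [0.486, -0.874, 0.0], [0.0, -0.0, -1.0]]
ft_force: [-2.7, 1.3, -0.9]
opening: -0.0004
grip_force: 1.5
```

```bash
python3 wpost.py; python3 jaw.py; python3 wp.py 28 27 26 25 24
```

```text
red [ 344  238   46   69 2132]
[[9.5, 30.4], [9.5, 10.7], [-7.4, 21.3], [25.6, 19.8]]
blue [([270, 187, 27, 30, 579], [282.7, 205.5]), ([310, 193, 9, 22, 162], [313.8, 203.3]), ([367, 192, 12, 23, 208], [372.4, 203.3])]
[ 0.6775 -0.1944  0.0837] 29.13
28.0 [ 0.0041 -0.0046] -0.0063
27.0 [ 0.008  -0.0091] -0.0118
26.0 [ 0.0118 -0.0137] -0.0174
25.0 [ 0.0155 -0.0183] -0.0229
24.0 [ 0.0192 -0.0231] -0.0285
```

Call:
{"method": "drive_tool", "body": {"targets": [{"grip": 1,"x": 0.004,"y": -0.0045,"z": 0,"ax": 0,"ay": 0,"az": -0.006},{"grip": 1,"x": 0.008,"y": -0.009,"z": 0,"ax": 0,"ay": 0,"az": -0.012}]}}

```text
clock: 13.0
eef_pos: [0.6799, -0.1971, 0.0837]
tool_rot: [[0.891, 0.453, -0.0], [0.453, -0.891, 0.0], [0.0, -0.0, -1.0]]
ft_force: [-3.2, 1.6, 0.1]
opening: 0.0001
grip_force: 1.5
```

```bash
python3 wp.py 26 25 24 23; python3 -c "
from h import *
print(manip.get_state()['ft_force'])"
```

```text
[ 0.6799 -0.1971  0.0837] 26.94
26.0 [ 0.004  -0.0049] -0.0052
25.0 [ 0.0078 -0.0096] -0.0108
24.0 [ 0.0114 -0.0143] -0.0163
23.0 [ 0.015  -0.0191] -0.0219
[-3.20181828  1.58131604  0.12596546]
```

Call:
{"method": "drive_tool", "body": {"targets": [{"grip": 1,"x": 0.004,"y": -0.005,"z": 0,"ax": 0,"ay": 0,"az": -0.005},{"grip": 1,"x": 0.008,"y": -0.0095,"z": 0,"ax": 0,"ay": 0,"az": -0.011}]}}

```text
clock: 13.25
eef_pos: [0.6823, -0.2, 0.0837]
tool_rot: [[0.907, 0.422, 0.0], [0.422, -0.907, -0.0], [0.0, 0.0, -1.0]]
ft_force: [-3.2, 1.7, 0.9]
opening: -0.0002
grip_force: 1.5
```

```bash
python3 wpost.py; python3 jaw.py; python3 wp.py 24 23 22 21; python3 -c "
from h import *
print(manip.get_state()['ft_force'])"
```

```text
red [ 344  238   46   69 2134]
[[9.5, 30.4], [9.5, 10.8], [-7.5, 21.4], [25.6, 19.8]]
blue [([270, 187, 27, 30, 578], [282.7, 205.5]), ([311, 193, 8, 22, 160], [314.7, 203.2]), ([367, 192, 12, 23, 206], [372.4, 203.4])]
[ 0.6823 -0.2     0.0837] 24.98
24.0 [ 0.0033 -0.0045] -0.0054
23.0 [ 0.0069 -0.0093] -0.011
22.0 [ 0.0104 -0.0141] -0.0165
21.0 [ 0.0138 -0.019 ] -0.0221
[-2.83527156  1.14972536  0.35950491]
```

Call:
{"method": "drive_tool", "body": {"targets": [{"grip": 1,"x": 0.0035,"y": -0.0045,"z": 0,"ax": 0,"ay": 0,"az": -0.005},{"grip": 1,"x": 0.007,"y": -0.0095,"z": 0,"ax": 0,"ay": 0,"az": -0.011}]}}

```text
clock: 13.6
eef_pos: [0.6844, -0.2028, 0.0837]
tool_rot: [[0.921, 0.39, 0.0], [0.39, -0.921, 0.0], [0.0, -0.0, -1.0]]
ft_force: [-3.6, 2.5, -0.4]
opening: 0.0
grip_force: 1.8
```

```bash
python3 wp.py 22 21 20 19; python3 -c "
from h import *
print(manip.get_state()['ft_force'])"
```

```text
[ 0.6844 -0.2028  0.0837] 22.98
22.0 [ 0.0034 -0.005 ] -0.0055
21.0 [ 0.0069 -0.0099] -0.011
20.0 [ 0.0102 -0.0149] -0.0166
19.0 [ 0.0134 -0.0199] -0.0221
[-3.62423034  2.53618272 -0.36425377]
```

Call:
{"method": "drive_tool", "body": {"targets": [{"grip": 1,"x": 0.0035,"y": -0.005,"z": 0,"ax": 0,"ay": 0,"az": -0.0055},{"grip": 1,"x": 0.007,"y": -0.01,"z": 0,"ax": 0,"ay": 0,"az": -0.011}]}}

```text
clock: 13.85
eef_pos: [0.6863, -0.2053, 0.0836]
tool_rot: [[0.933, 0.359, -0.001], [0.359, -0.933, 0.001], [-0.0, -0.001, -1.0]]
ft_force: [-5.7, 4.7, 0.0]
opening: -0.0001
grip_force: 3.2
```

```bash
python3 wpost.py; python3 jaw.py; python3 wp.py 20 19 18 17; python3 -c "
from h import *
print(manip.get_state()['ft_force'])"
```

```text
red [ 344  238   45   69 2106]
[[9.6, 30.0], [9.6, 10.8], [-7.3, 21.2], [25.7, 19.6]]
blue [([270, 187, 27, 30, 578], [282.7, 205.5]), ([311, 193, 9, 22, 162], [314.9, 203.3]), ([367, 192, 12, 23, 206], [372.4, 203.4])]
[ 0.6863 -0.2053  0.0835] 21.02
20.0 [ 0.0038 -0.0063] -0.0057
19.0 [ 0.007  -0.0114] -0.0112
18.0 [ 0.0101 -0.0165] -0.0168
17.0 [ 0.0132 -0.0216] -0.0223
[-4.31484324  4.10978526  0.75618769]
```

Call:
{"method": "drive_tool", "body": {"targets": [{"grip": 1,"x": 0.0033,"y": -0.005,"z": 0,"ax": 0,"ay": 0,"az": -0.0055},{"grip": 1,"x": 0.0065,"y": -0.01,"z": 0,"ax": 0,"ay": 0,"az": -0.011}]}}

```text
clock: 14.2
eef_pos: [0.6881, -0.2079, 0.0835]
tool_rot: [[0.945, 0.326, -0.001], [0.326, -0.945, 0.001], [-0.001, -0.001, -1.0]]
ft_force: [-5.5, 6.8, 0.8]
opening: 0.0001
grip_force: 4.1
```

```bash
python3 wpost.py;  python3 wp.py 18 17 16; python3 -c "
from h import *
print(manip.get_state()['ft_force'])"
```

```text
red [ 344  238   44   69 2083]
[[9.7, 29.5], [9.7, 10.8], [-7.2, 20.9], [25.8, 19.4]]
[ 0.6881 -0.208   0.0834] 18.99
18.0 [ 0.0041 -0.0074] -0.0055
17.0 [ 0.0071 -0.0125] -0.0111
16.0 [ 0.0101 -0.0177] -0.0166
[-5.57938039  6.72561316  0.74156298]
```

Call:
{"method": "drive_tool", "body": {"targets": [{"grip": 1,"x": 0.003,"y": -0.0052,"z": 0,"ax": 0,"ay": 0,"az": -0.0055},{"grip": 1,"x": 0.006,"y": -0.0104,"z": 0,"ax": 0,"ay": 0,"az": -0.011}]}}

```text
clock: 14.5
eef_pos: [0.6898, -0.2107, 0.0834]
tool_rot: [[0.956, 0.294, -0.001], [0.294, -0.956, 0.001], [-0.001, -0.002, -1.0]]
ft_force: [-5.9, 7.2, 0.1]
opening: -0.0001
grip_force: 4.4
```

```bash
python3 wpost.py;  python3 wp.py 16 15 14; python3 -c "
from h import *
print(manip.get_state()['ft_force'])"
```

```text
red [ 344  238   44   69 2082]
[[9.7, 29.5], [9.7, 10.7], [-7.2, 20.9], [25.8, 19.4]]
[ 0.69   -0.211   0.0835] 17.02
16.0 [ 0.004  -0.0079] -0.0056
15.0 [ 0.0069 -0.0131] -0.0112
14.0 [ 0.0096 -0.0184] -0.0168
[-5.30609738  6.24412273  1.21049316]
```

Call:
{"method": "drive_tool", "body": {"targets": [{"grip": 1,"x": 0.0028,"y": -0.0053,"z": 0,"ax": 0,"ay": 0,"az": -0.0055},{"grip": 1,"x": 0.0056,"y": -0.0106,"z": 0,"ax": 0,"ay": 0,"az": -0.011}]}}

```text
clock: 14.8
eef_pos: [0.6917, -0.2142, 0.0835]
tool_rot: [[0.965, 0.26, -0.001], [0.26, -0.965, 0.001], [-0.0, -0.001, -1.0]]
ft_force: [-3.5, 4.6, 0.9]
opening: -0.0002
grip_force: 2.7
```

```bash
python3 wpost.py;  python3 wp.py 14 13 12; python3 -c "
from h import *
print(manip.get_state()['ft_force'])"
```

```text
red [ 344  238   45   69 2115]
[[9.7, 30.0], [9.6, 10.8], [-7.3, 21.2], [25.8, 19.6]]
[ 0.6918 -0.2147  0.0836] 15.02
14.0 [ 0.0033 -0.0059] -0.0057
13.0 [ 0.006  -0.0112] -0.0112
12.0 [ 0.0086 -0.0166] -0.0168
[-3.16034498  3.79559333  0.54232402]
```

Force is falling, so the snap is close; I'll use half-degree rows now.

Call:
{"method": "drive_tool", "body": {"targets": [{"grip": 1,"x": 0.0014,"y": -0.0027,"z": 0,"ax": 0,"ay": 0,"az": -0.003},{"grip": 1,"x": 0.0027,"y": -0.0054,"z": 0,"ax": 0,"ay": 0,"az": -0.0055}]}}

```text
clock: 15.1
eef_pos: [0.693, -0.217, 0.0839]
tool_rot: [[0.97, 0.244, 0.001], [0.244, -0.97, -0.001], [0.001, 0.001, -1.0]]
ft_force: [-0.5, 1.5, 0.7]
opening: 0.0005
grip_force: 0.0
```

```bash
python3 wpost.py;  python3 -c "
from h import *
print(manip.get_state()['ft_force'])"
```

```text
red [ 350  238   46   68 2193]
[[9.7, 33.1], [9.7, 13.4], [-7.0, 24.1], [25.6, 22.4]]
[ 0.12765493 -0.54503364  0.04582473]
```

Call:
{"method": "drive_tool", "body": {"targets": [{"grip": 1,"x": 0,"y": 0,"z": 0,"ax": 0,"ay": 0,"az": 0},{"grip": 1,"x": 0,"y": 0,"z": 0,"ax": 0,"ay": 0,"az": 0}]}}

```text
clock: 15.4
eef_pos: [0.6928, -0.2168, 0.0838]
tool_rot: [[0.97, 0.244, 0.0], [0.244, -0.97, -0.0], [0.0, 0.0, -1.0]]
ft_force: [-0.4, 1.0, 0.2]
opening: -0.0001
grip_force: 0.0
```

```bash
python3 wpost.py; python3 jaw.py; python3 post.py; python3 -c "
from h import *
print(manip.get_state()['ft_force'])"
```

```text
red [ 373  240   51   67 2011]
[[9.0, 45.1], [9.0, 23.2], [-7.5, 35.5], [24.7, 32.9]]
blue [([270, 187, 27, 30, 575], [282.8, 205.6]), ([311, 193, 9, 22, 161], [314.8, 203.2]), ([367, 192, 12, 23, 206], [372.4, 203.4])]
[241 154   9  21 151] 0.0965 2.1
[-0.14390952 -0.28078772  0.64035767]
```

The lever has snapped forward and left the finger. I'll lift straight up.

Call:
{"method": "drive_tool", "body": {"targets": [{"grip": 1,"x": -0.01,"y": 0.02,"z": 0,"ax": 0,"ay": 0,"az": 0},{"grip": 1,"x": -0.015,"y": 0.03,"z": 0.1,"ax": 0,"ay": 0,"az": 0},{"grip": 1,"x": -0.015,"y": 0.03,"z": 0.3,"ax": 0,"ay": 0,"az": 0},{"grip": 1,"x": -0.015,"y": 0.03,"z": 0.45,"ax": 0,"ay": 0,"az": 0},{"grip": 1,"x": -0.015,"y": 0.03,"z": 0.45,"ax": 0,"ay": 0,"az": 0},{"grip": 1,"x": -0.015,"y": 0.03,"z": 0.45,"ax": 0,"ay": 0,"az": 0}]}}

```text
clock: 16.3
eef_pos: [0.6878, -0.2072, 0.2181]
tool_rot: [[0.97, 0.245, -0.001], [0.245, -0.97, 0.0], [-0.001, -0.0, -1.0]]
ft_force: [-0.7, 0.9, -1.1]
opening: -0.0001
grip_force: 0.0
```

```bash
python3 post.py; python3 wpost.py; python3 jaw.py; python3 - <<'E'
from h import *
# strop in the scene view: dark pixels between the jaws, above the rail
im=manip.capture('scene').astype(int); V=im.max(2)
k=((V<130)&(im[...,0]>im[...,2]+10)).astype(np.uint8); k[:188]=0;k[212:]=0;k[:,:312]=0;k[:,:][:,375:]=0
n,l,st,ce=cv2.connectedComponentsWithStats(k); i=1+np.argmax(st[1:,4]); print('strop',st[i],ce[i])
ys,xs=np.where(l==i); t=[(x,ys[xs==x].min(),ys[xs==x].max()) for x in range(322,366,6) if (xs==x).any()]; print(t)
E
```

```text
[239 155  10  20 154] 0.0954 5.6
red [364 177  26  30 346]
[[5.3, 58.9], [5.3, 37.4], [-7.0, 48.8], [18.1, 47.4]]
blue [([270, 187, 27, 30, 575], [282.8, 205.6]), ([311, 193, 9, 22, 161], [314.8, 203.2]), ([367, 192, 12, 23, 206], [372.4, 203.4])]
strop [319 194  50  12 460] [342.21304348 200.08043478]
[(322, np.int64(198), np.int64(205)), (328, np.int64(196), np.int64(205)), (334, np.int64(195), np.int64(205)), (340, np.int64(194), np.int64(205)), (346, np.int64(194), np.int64(205)), (352, np.int64(199), np.int64(204)), (358, np.int64(196), np.int64(204)), (364, np.int64(199), np.int64(204))]
```

```bash
python3 post.py; python3 -c "
from cell import manip
print(manip.hand_in())"
```

```text
[240 155   9  20 148] 0.0945 5.3
the job is handed in; nothing more can be done
None
```

The strop block is clamped flat and straight on the rail, and the lever is resting about one detent (0.35 rad) past where the jaws took hold. I stopped at that first click, lifted the arm clear and handed the job in at about 16.5 s.

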